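# Move a culture dish from the warmer to the reading stand with the dish lifter

### The job

Pick up the dish lifter by its upright handle, slide its blade between the rails under the culture dish on the warmer, lift the dish clear and carry it level to the low reading stand; lower it gently so that it rests level on both of the stand's rails, centred over the round white window, and draw the blade out. Then lay the lifter flat on its cream mat again, with its whole length on the mat, and let go. Never touch the dish with the gripper, and leave the other things on the bench undisturbed.

Things in the scene. Friction and masses are not known exactly. Their poses are not given: they have to be found in the camera images.
- lifter: dish lifter (loose, 220 g): flat steel blade 3 mm thick, 50 mm wide, with an upright black handle block on its rear part. Origin on the blade's underside below the handle's centre; x along the blade to its tip, z up. Blade from x = -30 to +150 mm (last 15 mm: 38 mm wide, 2 mm thick). The dish is well carried with its centre at about x = +110 mm
- lifter_grip (a point): the place to grip the handle from above, closing across its thickness: on the handle's axis, 52 mm above the blade's underside. The handle is 24 mm thick (lifter's y), 36 mm long (x), its top 75 mm above the blade's underside
- lifter_tip (a point): the front end of the blade, on its underside, 150 mm ahead of the handle's centre
- dish: culture dish with its lid on (loose, about 110 g, one rigid closed piece): round flat disc, dark red with a pale clear rim, 110 mm across the lid (106 mm across the base), 18 mm high, too wide for the gripper. Origin at the centre of its underside. It starts resting across the warmer's two rails
- warmer: dish warmer (fixed): the taller white box, 45 mm high, with a black knob on its front. Origin on the bench below the middle of its dish place; x from its open front to its back, z up. Base x = -75 to +95, y = +-75 mm. On top two steel rails along x, 8 mm wide, 16 mm high, centre lines at y = +-40 mm (72 mm free between), x = -60 to +85 mm
- warmer_seat (a point): midway between the warmer's rails, level with their tops, 61 mm above the bench; the dish's underside starts at this height, within 10 mm of this point. Under it is a gap 16 mm high down to the warmer's flat top, open to the front. At the back end of each rail (warmer x = 77 to 85 mm) a lug rises 10 mm above the rail
- stand: reading stand (fixed): the lower grey box, 22 mm high, with a round white window 68 mm across between its rails. Origin on the bench below the window's centre; x from its open front to its back, z up. Base outline, rails and lugs have the same sizes and places as the warmer's (rails 16 mm high), but rail tops are 38 mm above the bench
- stand_seat (a point): the point over the centre of the white window, midway between the stand's rails and level with their tops, 38 mm above the bench: the dish's origin belongs here
- mat: the lifter's mat (fixed): cream sheet 240 by 110 mm, 3 mm thick. Origin on the bench; x points roughly away from the robot; the sheet reaches from x = -65 to +175 mm and y = +-55 mm. The lifter starts on it, its origin within 15 mm of the mat's and its blade along the mat's x
- bottle: a bystander (loose): amber bottle 66 mm across and 170 mm high, standing behind the mat between the warmer and the stand; origin at its underside's centre
- tape: a bystander (loose): white roll of tape 64 mm across and 24 mm high, lying flat between the mat and the bottle; origin at its underside's centre
- pot: a bystander (loose): small specimen pot with a white lid, 48 mm across and 65 mm high; origin at its underside's centre
- pen: a bystander (loose): green pen 138 mm long and 11 mm thick, lying on the bench along its x; origin at the underside of its green part's middle

How it is judged (in metres and radians):
On the way, in this order (a step that is already met when the one before it is completed fails the run):
1. the dish is carried on the lifter's blade, lifted at least 15 mm clear of the warmer's rails (z of dish in the frame of warmer_seat above 0.015 m and contact force between dish and lifter above 0.3 N and contact force between dish and warmer below 0.05 N and angle between dish's own z axis and vertical below 0.2 rad), for 0.2 s.
2. the dish rests on the stand's rails, centred within 20 mm and level, free of the lifter (horizontal distance between dish and stand_seat below 0.02 m and z of dish in the frame of stand_seat between -0.004 and 0.004 m and angle between dish's own z axis and vertical below 0.06 rad and contact force between dish and stand above 0.3 N and contact force between dish and lifter below 0.05 N), for 0.2 s.
At the end, for the whole second after the job is handed in: The dish rests level on both rails of the reading stand, centre within 20 mm of the window's centre, not touched by the lifter; the lifter lies flat (within 0.06 rad) on its mat, its whole length (tip to rear end of the blade) over the mat; both at rest (all of step 2 and x of lifter_tip in the frame of mat between -0.035 and 0.175 m and y of lifter_tip in the frame of mat between -0.055 and 0.055 m and x of lifter in the frame of mat between -0.035 and 0.175 m and y of lifter in the frame of mat between -0.055 and 0.055 m and z of lifter in the frame of mat between -0.001 and 0.007 m and angle between lifter's own z axis and vertical below 0.06 rad and linear speed of each of lifter, dish below 0.01 m/s).
It fails at once if the gripper or the arm touched the dish (contact force between any of the fingers, the arm and dish above 0.5 N).
It fails at once if the dish was tipped by more than 0.3 rad (angle between dish's own z axis and vertical above 0.3 rad).
It fails at once if the dish was dropped or slammed on the stand (more than 10 N) (contact force between dish and stand above 10 N).
It fails at once if a bystander (bottle, tape, pot or pen) was moved by more than 25 mm or tipped (distance of any of bottle, tape, pot, pen from where it was at the start of the episode above 0.025 m or angle between any of bottle, tape, pot, pen's own z axis and vertical above 0.4 rad).
It also fails if it takes over 72 s, if anything falls off the work surface, if the arm or the gripper's body presses on something with over 40 N, if the wrist force passes 120 N, or if a joint passes its speed limit or range.

### The arm

A 6-joint arm with a two-finger parallel gripper is mounted at the origin on the work surface. World frame = base frame: x ahead of the robot, y to its left, z up, the work surface at z = 0. Lengths are in m, angles in degrees, forces in N, time in s.
With the tool pointing down it reaches from about 0.3 to 0.75 m from the base axis. Payload 8.5 kg.
Tool frame: the origin (TCP) lies midway between the tips of the shut fingers; the grasp point (between the pads) lies grasp_offset behind it (grasp_offset is the distance from the TCP to the grasp point, in m); z points along the fingers, y is the line along which they close (so a half turn about z gives the same grasp; the last joint's range is limited). The gripper opens to 85 mm and grips with 20 to 120 N. Pads are 22 mm wide; open, the fingers measure 114 mm over their backs; the gripper's body (76 mm by 85 mm) begins 54 mm behind the grasp point. The pads swing forward as they close: fully open they stand 13 mm farther back than shut.
Start: joints at [64.842, 21.807, 74.336, -0, 83.858, -12.336], TCP at [0.122, 0.536, 0.204] pointing down, gripper open.
Joint ranges: [-178.18, 178.18], [-50.72, 133.34], [12.68, 142.11], [-81.47, 261.47], [9.98, 163.14], [-165.26, 165.26]. Speed limits (degrees/s): [136.94, 136.94, 180, 180, 180, 180].

### API

Orientations are given as a 3x3 rotation matrix whose columns are the frame's x, y, z axes.
In Python, from rig import observe, get_image, camera_params, close_job, grasp_offset gives the robot as it stands.
- The arm moves only by the shell command python3 -m handwheel 'ROWS' [OPENING] [FORCE]. ROWS is JSON, a list of rows, each a list of 2 entries, a list of its own where there are three numbers: the shift along the tool's x, y, z as a fraction of full scale, then the turn, a rotation vector about the tool's x, y, z as a fraction of full scale. In form: [[[dx, dy, dz], [ax, ay, az]], ...]. A call has 1 to 10 rows; each row is the pose to reach, as a shift and turn from the pose commanded when the call began, along the tool's axes at that moment, turning the shorter way round; what a row does not reach only later rows make up. Full scale, the value 1, is 0.5 m for a shift and pi rad for a turn. A row lasts 1/10 s, in which the tool goes at most 50 mm and 8.59 degrees, less where a joint would pass 70% of its speed; a pose out of reach is approached as far as the arm can. A call with a number of a shift or a turn outside -1 to 1 is refused whole. A call with a gripper value outside its range is refused whole. OPENING is the opening, from 0 (shut) to 1 (fully open), set as the call begins (- or left out, the last holds). The fingers move at their own pace and stop on an object; FORCE is the grip in N (left out, the last holds). Time passes only in rows, so rows that repeat a pose let the fingers close. It gives the time, the measured TCP pose, the force, the opening and the grip force at its end, in the units of the state.
- observe(): the state, without advancing time (a new reading comes with each control period).
- get_image(name): name is "scene" or "top"; returns (picture, depth): 400x640x3 uint8, red, green, blue; 400x640 float32, m along the optical axis (not along the pixel's ray), 0 where there is no reading.
- camera_params(name): a dict with "K" (3x3 intrinsics, pixels), "k1" (the pictures are not rectified: a ray, as slopes to the right and down, at radius r is drawn at 1 + k1 r^2 times it, then the intrinsics apply), "R" (3x3) and "t" (3): a world point X has camera coordinates R X + t. Camera axes: x right, y down, z forward; pixel columns grow to the right and rows downward; lengths in m; the calibration is good to about 2 mm. A picture is of the moment at which its call begins. camera_params takes no time and is no camera call.
- close_job(): hands the job in; it is judged then, once.
The state is a dict: "time_s": time; "q": joint angles; "qvel": joint speeds; "joint_efforts": joint torques, N m; "position": TCP position; "tool_rot": TCP orientation; "ft_force": force on the tool from outside, world axes, zero at the start; "wrist_torque": the same for the moment, N m; "grip_width": finger opening in m; "gripper_force": force on a finger pad.
Only numpy, scipy, OpenCV 4.12 (cv2) and the standard library are available. Lean on these libraries where they do the work, as an engineer would, in place of code of your own. Each camera call takes 0.05 s, during which the arm holds its last target. There are 200 camera calls.

## Working session

There is one attempt and no reset: what is moved stays moved. The work goes in short steps, Python scripts to look and compute and a shell command to move; the robot and the scene stay as the last step left them, time stands still between calls to the robot, and variables do not carry over. Pictures are saved under pics/ and viewed, at most 10 in all, crops included, and the job is handed in when it is done.

```bash
mkdir -p pics; ls; cat > h.py <<'E'
import numpy as np, cv2
from rig import *
def world(name, depth, uv):
    c=camera_params(name);K=np.array(c["K"]);R=np.array(c["R"]);t=np.array(c["t"])
    uv=np.atleast_2d(np.array(uv,float))
    p=cv2.undistortPoints(uv[:,None],K,np.array([c["k1"],0,0,0,0.]))[:,0]
    if np.ndim(depth)==2: d=np.array([depth[int(v),int(u)] for u,v in uv])
    else: d=np.full(len(uv),depth)
    X=np.c_[p*d[:,None],d]
    return (X-t)@R
def cloud(name):
    im,d=get_image(name); v,u=np.nonzero(d>0)
    c=camera_params(name);K=np.array(c["K"]);R=np.array(c["R"]);t=np.array(c["t"])
    p=cv2.undistortPoints(np.c_[u,v].astype(float)[:,None],K,np.array([c["k1"],0,0,0,0.]))[:,0]
    z=d[v,u]; P=np.zeros(im.shape); P[:]=np.nan; P[v,u]=(np.c_[p*z[:,None],z]-t)@R
    return im,P
E
python3 - <<'E'
from h import *
o=observe();print(o["position"],np.round(o["tool_rot"],3).tolist(),grasp_offset,o["grip_width"],o["time_s"])
for n in("top","scene"):
    im,P=cloud(n);cv2.imwrite(f"pics/{n}0.png",im[:,:,::-1]);np.savez(f"{n}0.npz",im=im,P=P)
    c=camera_params(n);print(n,(-np.array(c["R"]).T@np.array(c["t"])).round(3))
E
```

```text
pics
[0.1219161  0.53598178 0.20382551] [[-0.975, 0.222, -0.001], [0.222, 0.975, -0.001], [0.0, -0.001, -1.0]] 0.0187 0.08544106847678262 0.0
top [0.404 0.005 1.123]
scene [1.529 0.036 0.96 ]
```

View pics/top0.png

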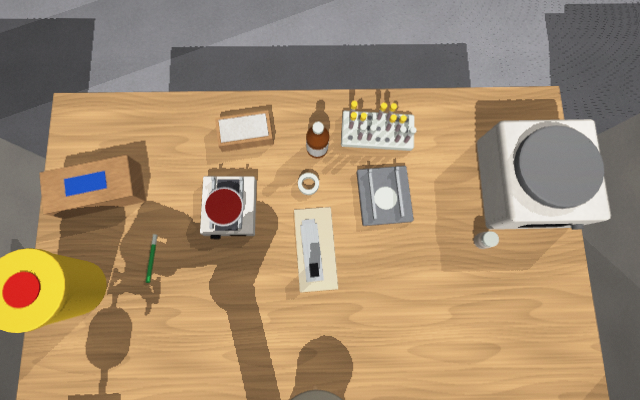

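View pics/scene0.png

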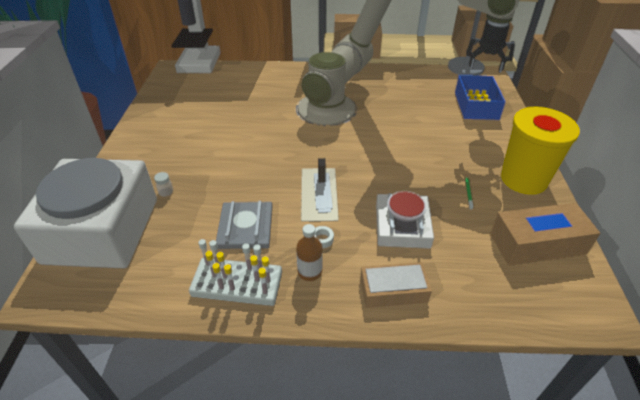

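The top view shows the warmer with the dish at (225,207), the stand at (385,195), the mat and lifter at (316,250) with the black handle at (315,268), the tape at (308,183), the bottle at (318,138), the pot at (488,239) and the pen at (151,260). The scene view agrees. Both stations open towards the robot.

```bash
cat > m.py <<'E'
from h import *
def rect(Q):
    (c,s,a)=cv2.minAreaRect((Q[:,:2]*1000).astype(np.float32))
    b=cv2.boxPoints((c,s,a)); return np.round(c,1),np.round(s,1),round(a,1),b.round(0).tolist()
if __name__=="__main__":
    D=np.load("top0.npz");im=D["im"].astype(int);P=D["P"]
    v,u=np.mgrid[:400,:640]
    def box(u0,u1,v0,v1): return (u>=u0)&(u<u1)&(v>=v0)&(v<v1)&np.isfinite(P[...,2])
    z=P[...,2]
    r,g,b=im[...,0],im[...,1],im[...,2]
    def show(n,m):
        m=m.astype(np.uint8);k,l,st,_=cv2.connectedComponentsWithStats(m)
        i=1+np.argmax(st[1:,4]);Q=P[l==i];print(n,len(Q),"z",np.percentile(Q[:,2],[5,50,95]).round(4),"mean",Q.mean(0).round(4),*rect(Q))
    print("bench z",np.median(z[box(250,290,250,290)]))
    W=box(190,265,165,250);S=box(350,420,155,232);M=box(285,345,200,298)
    show("dish",W&(r>90)&(g<50)&(z>.06))
    show("dishz",W&(z>.072))
    show("warmer>.03",W&(z>.030))
    show("warmertop",W&(z>.040)&(z<.05))
    show("stand",S&(z>.012))
    show("standtop",S&(z>.015)&(z<.029))
    show("railL",S&(z>.031)&(u<386)); show("railR",S&(z>.031)&(u>386))
    show("window",S&(r>190)&(g>190)&(b>190)&(z<.03))
    show("mat",M&(r-b>25)&(r>190)&(r-b<70)&(z<.02))
    show("matall",M&((abs(r-b)<12)|((r>190)&(r-b<70))|(z>.01)))
    show("handle",M&(z>.06)); show("black",M&(r<50)&(b<50)&(g<50))
    show("blade",M&(abs(r-b)<20)&(z<.02)&(r>70))
    show("tape",box(292,325,168,200)&(z>.012)); show("bottle",box(300,335,115,162)&(z>.02)); show("pot",box(472,503,228,252)&(z>.02))
    for n,c in(("mat",(285,345,200,298)),("warm",(190,265,165,250)),("st",(350,420,155,232))):
        pass
    a=cv2.resize(im[160:300,190:350].astype(np.uint8)[:,:,::-1],None,fx=4.8,fy=4,interpolation=cv2.INTER_CUBIC)
    cv2.imwrite("pics/crop1.png",a)
E
python3 m.py
```

```text
bench z -0.00038381203032780676
dish 941 z [0.0753 0.0784 0.0818] mean [0.6105 0.2441 0.0785] [611.  244.1] [96.8 94.1] 77.8 [[555.0, 207.0], [647.0, 187.0], [667.0, 282.0], [575.0, 301.0]]
dishz 1208 z [0.0743 0.0781 0.0816] mean [0.6092 0.2438 0.078 ] [610.3 244.4] [108.5 108.4] 9.6 [[548.0, 289.0], [566.0, 182.0], [673.0, 200.0], [655.0, 307.0]]
warmer>.03 3102 z [0.0411 0.0473 0.0804] mean [0.6144 0.2364 0.0584] [615.  240.6] [150.3 177.5] 88.7 [[525.0, 167.0], [702.0, 163.0], [705.0, 314.0], [528.0, 318.0]]
warmertop 1292 z [0.0412 0.0444 0.0477] mean [0.6037 0.2303 0.0444] [618.9 240.1] [149.8 169.1] 89.0 [[533.0, 167.0], [702.0, 164.0], [705.0, 313.0], [536.0, 316.0]]
stand 2834 z [0.0181 0.022  0.0382] mean [ 0.6434 -0.2161  0.0236] [ 645.8 -217.6] [169.7 151.4] 3.5 [[556.0, -147.0], [566.0, -298.0], [735.0, -288.0], [726.0, -137.0]]
standtop 2479 z [0.018  0.0216 0.0253] mean [ 0.6428 -0.2158  0.0217] [ 645.8 -217.5] [169.7 151.1] 3.6 [[556.0, -147.0], [566.0, -298.0], [735.0, -288.0], [726.0, -137.0]]
railL 160 z [0.0339 0.0379 0.0442] mean [ 0.6476 -0.177   0.0382] [ 646.5
[... 1016 characters left out ...]
9 [[414.0, 5.0], [416.0, -15.0], [449.0, -12.0], [447.0, 9.0]]
blade 935 z [0.0019 0.0054 0.0091] mean [0.4959 0.0032 0.0055] [491.6   2.7] [181.   50.8] 5.6 [[399.0, 19.0], [404.0, -31.0], [584.0, -14.0], [579.0, 37.0]]
tape 236 z [0.0152 0.0229 0.0266] mean [0.6851 0.0084 0.0224] [685.5   8.1] [59.4 62.8] 88.9 [[654.0, -21.0], [716.0, -22.0], [717.0, 37.0], [655.0, 38.0]]
bottle 637 z [0.0375 0.1135 0.1699] mean [ 0.786  -0.0194  0.1103] [795. -20.] [65.1 58.2] 79.1 [[760.0, -46.0], [817.0, -57.0], [830.0, 7.0], [773.0, 17.0]]
pot 305 z [0.0263 0.0628 0.0673] mean [ 0.5045 -0.4911  0.0545] [ 505.3 -495.2] [43.8 44.2] 46.0 [[474.0, -496.0], [506.0, -526.0], [536.0, -495.0], [505.0, -464.0]]
```

View pics/crop1.png

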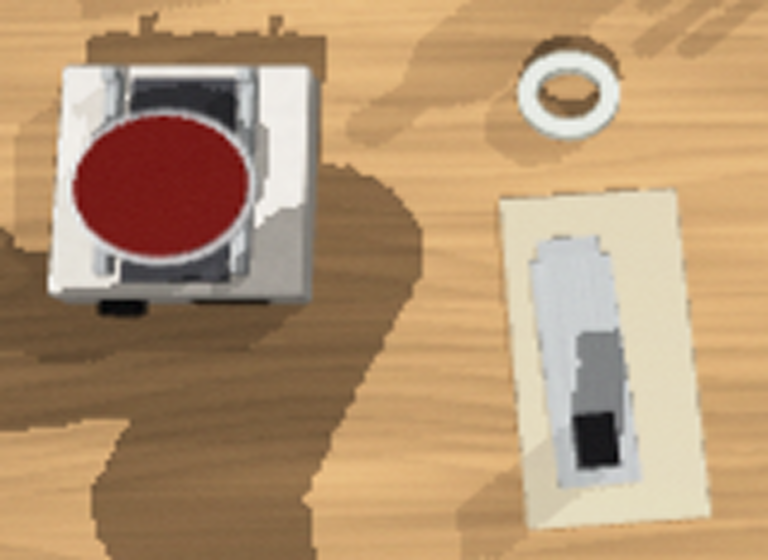

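The crop shows the dish centred on the warmer, with the rails just visible fore and aft, and the lifter lying straight on its mat. Measured positions in mm:

| Item | Position (x, y) | Yaw |
|---|---|---|
| Lifter handle | (431, -3) | 5.6° |
| Warmer seat | ~(609, 240) | ~-1.2° |
| Dish | (610, 244) | – |
| Stand seat | (636.5, -218) | 3.4° |

I'll move above the handle first.

```bash
cat > g.py <<'E'
# usage: g.py x y z yaw : fractions from present pose to TCP pose (tool down, tool y = lifter y, lifter yaw deg)
import sys; from h import *; from scipy.spatial.transform import Rotation as Ro
x,y,z,a=map(float,sys.argv[1:5]); o=observe(); R=np.array(o["tool_rot"]); c,s=np.cos(np.radians(a)),np.sin(np.radians(a))
T=np.array([[-c,-s,0],[-s,c,0],[0,0,-1.]])  # tool x = -lifter x, y = lifter y, z down
d=R.T@(np.array([x,y,z])-o["position"])/.5
r=Ro.from_matrix(R.T@T).as_rotvec()/np.pi
print("d",d.round(4),"turn",r.round(4),"t",round(o["time_s"],2))
E
python3 g.py 0.4310 -0.0028 0.134 5.6
python3 -m handwheel '[[[-0.843,-0.913,0.14],[0,0,-0.102]],[[-0.843,-0.913,0.14],[0,0,-0.102]],[[-0.843,-0.913,0.14],[0,0,-0.102]],[[-0.843,-0.913,0.14],[0,0,-0.102]],[[-0.843,-0.913,0.14],[0,0,-0.102]],[[-0.843,-0.913,0.14],[0,0,-0.102]],[[-0.843,-0.913,0.14],[0,0,-0.102]],[[-0.843,-0.913,0.14],[0,0,-0.102]],[[-0.843,-0.913,0.14],[0,0,-0.102]],[[-0.843,-0.913,0.14],[0,0,-0.102]]]' 1 120
python3 g.py 0.4310 -0.0028 0.134 5.6
python3 - <<'E'
# warmer refinement
from m import *
D=np.load("top0.npz");P=D["P"];z=P[...,2];v,u=np.mgrid[:400,:640]
W=(u>190)&(u<265)&(v>165)&(v<250)&(z>.054)&(z<.069)
for n,k in(("L",P[...,1]>.24),("R",P[...,1]<=.24)):
    for f in (P[...,0]>.665,P[...,0]<.56):
        Q=P[W&k&f]; print(n,len(Q),Q.mean(0).round(4) if len(Q) else '', np.median(Q[:,1]).round(4) if len(Q) else '')
E
```

```text
d [-0.8419 -0.9134  0.1407] turn [-4.000e-04 -1.000e-04 -1.023e-01] t 0.1
time_s: 1.1
position: [0.367, 0.1092, 0.149]
tool_rot: [[-0.995, -0.096, 0.0], [-0.096, 0.995, 0.0], [-0.0, 0.0, -1.0]]
ft_force: [1.5, 0.8, 0.0]
grip_width: 0.0855
gripper_force: 0.0
d [-0.1057 -0.2352  0.03  ] turn [ 0.      0.0001 -0.0004] t 1.1
L 34 [0.6801 0.2789 0.0607] 0.2786
L 13 [0.5553 0.2788 0.0603] 0.2804
R 30 [0.6801 0.1985 0.062 ] 0.1986
R 13 [0.5547 0.2022 0.0606] 0.2026
```

```bash

python3 -m handwheel '[[[-0.106,-0.235,0.03],[0,0,0]],[[-0.106,-0.235,0.03],[0,0,0]],[[-0.106,-0.235,0.03],[0,0,0]],[[-0.106,-0.235,0.03],[0,0,0]],[[-0.106,-0.235,0.03],[0,0,0]],[[-0.106,-0.235,0.03],[0,0,0]]]'
python3 g.py 0.4310 -0.0028 0.035 5.6
```

```text
time_s: 1.7
position: [0.4301, 0.0001, 0.1342]
tool_rot: [[-0.995, -0.097, -0.001], [-0.097, 0.995, 0.0], [0.0, 0.0, -1.0]]
ft_force: [-1.0, -0.1, 0.4]
grip_width: 0.0853
gripper_force: 0.0
d [-0.0014 -0.0061  0.1984] turn [ 0.0001 -0.0002 -0.0001] t 1.7
```

```bash

python3 -m handwheel '[[[-0.001,-0.006,0.04],[0,0,0]],[[-0.001,-0.006,0.08],[0,0,0]],[[-0.001,-0.006,0.12],[0,0,0]],[[-0.001,-0.006,0.15],[0,0,0]],[[-0.001,-0.006,0.18],[0,0,0]],[[-0.001,-0.006,0.195],[0,0,0]],[[-0.001,-0.006,0.198],[0,0,0]],[[-0.001,-0.006,0.198],[0,0,0]]]'
python3 g.py 0.4310 -0.0028 0.035 5.6
python3 -m handwheel '[[[0,0,0],[0,0,0]],[[0,0,0],[0,0,0]],[[0,0,0],[0,0,0]],[[0,0,0],[0,0,0]],[[0,0,0],[0,0,0]],[[0,0,0],[0,0,0]],[[0,0,0],[0,0,0]],[[0,0,0],[0,0,0]],[[0,0,0],[0,0,0]],[[0,0,0],[0,0,0]]]' 0.1 120
python3 g.py 0.4310 -0.0028 0.035 5.6
```

```text
time_s: 2.5
position: [0.4315, -0.0033, 0.0356]
tool_rot: [[-0.995, -0.097, 0.0], [-0.097, 0.995, -0.0], [-0.0, -0.0, -1.0]]
ft_force: [0.1, 0.1, 0.7]
grip_width: 0.0853
gripper_force: 0.0
d [0.0009 0.0011 0.0011] turn [-0.      0.0001 -0.0001] t 2.5
time_s: 3.5
position: [0.4315, -0.0036, 0.0357]
tool_rot: [[-0.995, -0.097, 0.001], [-0.097, 0.995, -0.0], [-0.001, -0.0, -1.0]]
ft_force: [-1.8, 1.7, 7.7]
grip_width: 0.0215
gripper_force: 118.2
d [0.0009 0.0016 0.0015] turn [-0.      0.0002 -0.0003] t 3.5
```

```bash

python3 -m handwheel '[[[0,0,-0.01],[0,0,0]],[[0,0,-0.03],[0,0,0]],[[0,0,-0.06],[0,0,0]],[[0,0,-0.1],[0,0,0]],[[0,0,-0.14],[0,0,0]],[[0,0,-0.17],[0,0,0]],[[0,0,-0.19],[0,0,0]],[[0,0,-0.2],[0,0,0]],[[0,0,-0.2],[0,0,0]],[[0,0,-0.2],[0,0,0]]]'
python3 - <<'E'
from m import *
im,P=cloud("top");cv2.imwrite("pics/lift1.png",im[:,:,::-1]);z=P[...,2];v,u=np.mgrid[:400,:640]
c=np.array(im).astype(int)
m=(P[...,0]>.46)&(P[...,0]<.60)&(abs(P[...,1])<.07)&(z>.06)&(z<.16)
Q=P[m];print(len(Q),np.percentile(Q[:,2],[5,50,95]),rect(Q))
A=np.c_[Q[:,:2],np.ones(len(Q))];print(np.linalg.lstsq(A,Q[:,2],rcond=None)[0])
E
python3 g.py 0.365 0.243 0.135 -1.2
```

```text
time_s: 4.5
position: [0.4311, -0.0036, 0.1347]
tool_rot: [[-0.995, -0.096, -0.001], [-0.096, 0.995, 0.0], [0.001, 0.0, -1.0]]
ft_force: [-0.4, 0.1, -3.0]
grip_width: 0.021
gripper_force: 118.1
450 [0.10160831 0.10444724 0.10753128] (array([541.3,   7.9]), array([76.9, 49.8]), 5.4, [[501.0, 29.0], [505.0, -21.0], [582.0, -13.0], [577.0, 36.0]])
[-0.01420713  0.01334474  0.11205862]
d [ 8.400e-02  5.036e-01 -5.000e-04] turn [ 0.0001 -0.0004  0.0374] t 4.55
```

```bash

python3 -m handwheel '[[[0.005,0.02,0],[0,0,0.002]],[[0.01,0.06,0],[0,0,0.005]],[[0.02,0.12,0],[0,0,0.01]],[[0.04,0.2,0],[0,0,0.015]],[[0.05,0.28,0],[0,0,0.02]],[[0.06,0.36,0],[0,0,0.026]],[[0.07,0.43,0],[0,0,0.032]],[[0.08,0.48,0],[0,0,0.036]],[[0.084,0.5,0],[0,0,0.0374]],[[0.084,0.5036,0],[0,0,0.0374]]]'
python3 g.py 0.365 0.243 0.083 -1.2
python3 -m handwheel '[[[0,0,0.02],[0,0,0]],[[0,0,0.05],[0,0,0]],[[0,0,0.08],[0,0,0]],[[0,0,0.095],[0,0,0]],[[0,0,0.103],[0,0,0]],[[0,0,0.103],[0,0,0]]]'
python3 - <<'E'
from m import *
for n in("top","scene"):
    im,P=cloud(n);z=P[...,2]
    m=(P[...,0]>.43)&(P[...,0]<.528)&(abs(P[...,1]-.243)<.03)&(z>.035)&(z<.075)
    Q=P[m];print(n,len(Q),np.percentile(Q[:,2],[5,50,95]),rect(Q))
    A=np.c_[Q[:,0]-.5,Q[:,1]-.243,np.ones(len(Q))];print(np.linalg.lstsq(A,Q[:,2],rcond=None)[0])
cv2.imwrite("pics/s2.png",cv2.resize(im[150:290,340:500,::-1],None,fx=4.5,fy=4,interpolation=cv2.INTER_CUBIC))
m=(P[...,0]>.5)&(P[...,0]<.72)&(abs(P[...,1]-.243)<.07)&(z>.07)&(z<.09);Q=P[m];print("dish",Q[:,2].mean(),rect(Q))
E
python3 g.py 0.500 0.2415 0.083 -1.2
```

```text
time_s: 5.55
position: [0.3646, 0.2437, 0.1349]
tool_rot: [[-1.0, 0.019, -0.001], [0.019, 1.0, -0.0], [0.001, -0.0, -1.0]]
ft_force: [-0.0, -0.1, -2.2]
grip_width: 0.0209
gripper_force: 118.3
d [-0.001  -0.0014  0.1038] turn [-0.0001 -0.0002  0.0006] t 5.55
time_s: 6.15
position: [0.3654, 0.2425, 0.0834]
tool_rot: [[-1.0, 0.022, -0.001], [0.022, 1.0, -0.0], [0.001, -0.0, -1.0]]
ft_force: [1.6, -0.0, -1.7]
grip_width: 0.0209
gripper_force: 118.3
top 546 [0.04956969 0.05302389 0.05622864] (array([472.2, 240.4]), array([49.8, 82.8]), 89.3, [[430.0, 216.0], [513.0, 215.0], [514.0, 265.0], [431.0, 266.0]])
[-0.00753639  0.01769741  0.05280037]
scene 287 [0.04854619 0.05178769 0.05499831] (array([472.9, 242.1]), array([50.1, 83. ]), 90.0, [[431.0, 217.0], [514.0, 217.0], [514.0, 267.0], [431.0, 267.0]])
[-0.0100078   0.01695166  0.05145876]
dish 0.0779111433448268 (array([627. , 243.8]), array([106.7, 142.6]), 88.4, [[554.0, 192.0], [697.0, 188.0], [700.0, 295.0], [557.0, 299.0]])
d [-0.2686  0.0031  0.0022] turn [ 0.0001  0.0002 -0.0001] t 6.25
```

View pics/s2.png

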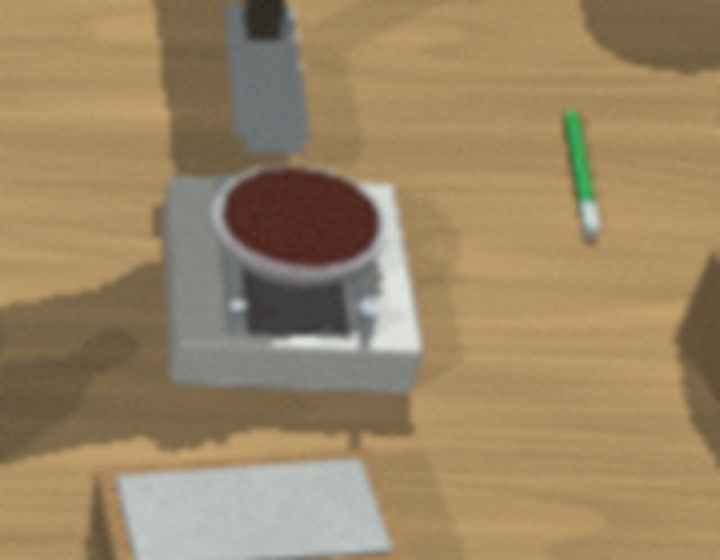

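```bash

python3 -m handwheel '[[[0,0.003,-0.003],[0,0,0]],[[-0.01,0.004,-0.003],[0,0,0]],[[-0.03,0.004,-0.003],[0,0,0]],[[-0.05,0.005,-0.003],[0,0,0]],[[-0.07,0.005,-0.003],[0,0,0]],[[-0.09,0.005,-0.003],[0,0,0]],[[-0.11,0.006,-0.003],[0,0,0]],[[-0.12,0.006,-0.003],[0,0,0]],[[-0.13,0.006,-0.003],[0,0,0]],[[-0.13,0.006,-0.003],[0,0,0]]]'
python3 g.py 0.500 0.2435 0.0848 -1.2
```

```text
time_s: 7.25
position: [0.4309, 0.2445, 0.0851]
tool_rot: [[-1.0, 0.021, 0.0], [0.021, 1.0, 0.0], [-0.0, 0.0, -1.0]]
ft_force: [-0.8, 0.4, -1.7]
grip_width: 0.0211
gripper_force: 118.3
d [-0.1383  0.0008  0.0007] turn [ 0.  0. -0.] t 7.25
```

```bash

python3 -m handwheel '[[[-0.01,0,0],[0,0,0]],[[-0.03,0,0],[0,0,0]],[[-0.05,0,0],[0,0,0]],[[-0.07,0,0],[0,0,0]],[[-0.09,0,0],[0,0,0]],[[-0.11,0,0],[0,0,0]],[[-0.125,0,0],[0,0,0]],[[-0.135,0,0],[0,0,0]],[[-0.138,0,0],[0,0,0]],[[-0.138,0,0],[0,0,0]]]'
python3 - <<'E'
from m import *
im,P=cloud("top");z=P[...,2]
m=(P[...,0]>.5)&(P[...,0]<.72)&(abs(P[...,1]-.243)<.07)&(z>.072)&(z<.09);Q=P[m];print("dish",Q[:,2].mean(),rect(Q))
E
python3 g.py 0.500 0.2435 0.0848 -1.2
```

```text
time_s: 8.25
position: [0.4993, 0.2431, 0.0851]
tool_rot: [[-1.0, 0.021, -0.0], [0.021, 1.0, -0.0], [0.0, -0.0, -1.0]]
ft_force: [-0.2, 0.5, -1.7]
grip_width: 0.021
gripper_force: 118.3
dish 0.07799777851164914 (array([625.7, 243.3]), array([108.5, 135. ]), 86.6, [[555.0, 193.0], [690.0, 185.0], [696.0, 294.0], [561.0, 301.0]])
d [-0.0017  0.0008  0.0007] turn [-0.     -0.0001  0.0001] t 8.3
```

```bash

python3 -m handwheel '[[[0,0,-0.004],[0,0,0]],[[0,0,-0.008],[0,0,0]],[[0,0,-0.012],[0,0,0]],[[0,0,-0.016],[0,0,0]],[[0,0,-0.02],[0,0,0]],[[0,0,-0.024],[0,0,0]],[[0,0,-0.03],[0,0,0]],[[0,0,-0.036],[0,0,0]],[[0,0,-0.04],[0,0,0]],[[0,0,-0.042],[0,0,0]]]'
python3 -m handwheel '[[[0,0,-0.002],[0,0,0]],[[0,0,-0.008],[0,0,0]],[[0,0,-0.016],[0,0,0]],[[0,0,-0.026],[0,0,0]],[[0,0,-0.036],[0,0,0]],[[0,0,-0.046],[0,0,0]],[[0,0,-0.056],[0,0,0]],[[0,0,-0.064],[0,0,0]],[[0,0,-0.068],[0,0,0]],[[0,0,-0.07],[0,0,0]]]'
cat > dish.py <<'E'
from m import *
import sys
x,y,zd=map(float,sys.argv[1:4])  # expected centre, top z
im,P=cloud("top");z=P[...,2]
m=(abs(P[...,0]-x)<.075)&(abs(P[...,1]-y)<.075)&(abs(z-zd)<.008);Q=P[m];print("dish",len(Q),Q[:,2].mean(),rect(Q))
A=np.c_[Q[:,0]-x,Q[:,1]-y,np.ones(len(Q))];print("slopes",np.linalg.lstsq(A,Q[:,2],rcond=None)[0])
cv2.imwrite(f"pics/d{int(observe()['time_s']*100)}.png",cv2.resize(im[130:310,180:430,::-1],None,fx=3,fy=3))
E
python3 dish.py .61 .244 .126
python3 g.py 0.520 -0.2185 0.140 3.4
```

```text
time_s: 9.3
position: [0.4995, 0.2432, 0.1065]
tool_rot: [[-1.0, 0.021, 0.0], [0.021, 1.0, 0.0], [-0.0, 0.0, -1.0]]
ft_force: [0.4, 0.2, -3.0]
grip_width: 0.0209
gripper_force: 118.1
time_s: 10.3
position: [0.4994, 0.2431, 0.1414]
tool_rot: [[-1.0, 0.021, 0.0], [0.021, 1.0, -0.0], [-0.0, -0.0, -1.0]]
ft_force: [-0.7, 0.1, -4.4]
grip_width: 0.021
gripper_force: 118.1
dish 1028 0.12786431476950963 (array([617.3, 235.5]), array([109.9,  85.8]), 39.8, [[548.0, 233.0], [603.0, 167.0], [687.0, 238.0], [632.0, 304.0]])
slopes [-0.01077065  0.02925667  0.12821196]
d [-0.0604 -0.9222  0.0027] turn [ 0.      0.     -0.0255] t 10.35
```

```bash
python3 dish.py .61 .244 .130
python3 -m handwheel '[[[0,-0.002,0],[0,0,0]],[[-0.001,-0.012,0],[0,0,-0.0005]],[[-0.002,-0.03,0],[0,0,-0.001]],[[-0.004,-0.06,0],[0,0,-0.002]],[[-0.006,-0.095,0],[0,0,-0.003]],[[-0.008,-0.13,0],[0,0,-0.004]],[[-0.01,-0.16,0],[0,0,-0.0045]],[[-0.011,-0.178,0],[0,0,-0.005]],[[-0.012,-0.188,0],[0,0,-0.005]],[[-0.012,-0.19,0],[0,0,-0.005]]]'
python3 dish.py .614 .15 .130
python3 g.py 0.520 -0.2185 0.140 3.4
```

```text
dish 1011 0.12808768672201956 (array([617.3, 235.7]), array([109.4,  85.8]), 40.1, [[548.0, 233.0], [603.0, 168.0], [687.0, 238.0], [632.0, 304.0]])
slopes [-0.00848039  0.0220628   0.12834252]
time_s: 11.4
position: [0.5035, 0.1476, 0.1412]
tool_rot: [[-1.0, 0.006, 0.0], [0.006, 1.0, 0.0], [-0.0, 0.0, -1.0]]
ft_force: [0.5, -0.1, -3.2]
grip_width: 0.021
gripper_force: 118.2
dish 781 0.12795273536392207 (array([629.6, 145.4]), array([109.8,  77.5]), 71.8, [[576.0, 105.0], [649.0, 81.0], [684.0, 185.0], [610.0, 210.0]])
slopes [-0.01681447  0.01510488  0.12828587]
d [-0.0371 -0.7326  0.0023] turn [ 0.      0.     -0.0206] t 11.45
```

```bash
python3 -m handwheel '[[[0,-0.002,0],[0,0,0]],[[-0.001,-0.012,0],[0,0,-0.0005]],[[-0.002,-0.03,0],[0,0,-0.001]],[[-0.004,-0.06,0],[0,0,-0.002]],[[-0.006,-0.095,0],[0,0,-0.003]],[[-0.007,-0.13,0],[0,0,-0.004]],[[-0.008,-0.16,0],[0,0,-0.0045]],[[-0.009,-0.178,0],[0,0,-0.005]],[[-0.01,-0.188,0],[0,0,-0.005]],[[-0.01,-0.19,0],[0,0,-0.005]]]'
python3 -m handwheel '[[[0,-0.002,0],[0,0,0]],[[-0.001,-0.012,0],[0,0,-0.0005]],[[-0.002,-0.03,0],[0,0,-0.001]],[[-0.004,-0.06,0],[0,0,-0.002]],[[-0.006,-0.095,0],[0,0,-0.003]],[[-0.007,-0.13,0],[0,0,-0.004]],[[-0.008,-0.16,0],[0,0,-0.0045]],[[-0.009,-0.178,0],[0,0,-0.005]],[[-0.01,-0.188,0],[0,0,-0.005]],[[-0.01,-0.19,0],[0,0,-0.005]]]'
python3 -m handwheel '[[[0,-0.002,0],[0,0,0]],[[-0.001,-0.012,0],[0,0,-0.0005]],[[-0.002,-0.03,0],[0,0,-0.001]],[[-0.004,-0.06,0],[0,0,-0.002]],[[-0.006,-0.095,0],[0,0,-0.003]],[[-0.007,-0.13,0],[0,0,-0.004]],[[-0.008,-0.16,0],[0,0,-0.0045]],[[-0.009,-0.178,0],[0,0,-0.005]],[[-0.01,-0.188,0],[0,0,-0.005]],[[-0.01,-0.19,0],[0,0,-0.005]]]'
python3 g.py 0.520 -0.2185 0.140 3.4
```

```text
time_s: 12.45
position: [0.508, 0.0526, 0.1412]
tool_rot: [[-1.0, -0.01, 0.0], [-0.01, 1.0, 0.0], [-0.0, 0.0, -1.0]]
ft_force: [-0.5, 0.1, -4.0]
grip_width: 0.0209
gripper_force: 118.3
time_s: 13.45
position: [0.514, -0.0423, 0.1412]
tool_rot: [[-1.0, -0.026, 0.0], [-0.026, 1.0, 0.0], [-0.0, 0.0, -1.0]]
ft_force: [-0.0, -0.4, -3.4]
grip_width: 0.0207
gripper_force: 118.4
time_s: 14.45
position: [0.5215, -0.1372, 0.1411]
tool_rot: [[-0.999, -0.041, -0.0], [-0.041, 0.999, 0.0], [0.0, 0.0, -1.0]]
ft_force: [0.0, 0.7, -3.6]
grip_width: 0.0208
gripper_force: 118.4
d [ 0.0096 -0.1623  0.0022] turn [ 0.     -0.     -0.0057] t 14.45
```

```bash
python3 -m handwheel '[[[0,-0.002,0],[0,0,0]],[[0.001,-0.012,0],[0,0,-0.0005]],[[0.002,-0.03,0],[0,0,-0.001]],[[0.003,-0.06,0],[0,0,-0.002]],[[0.004,-0.09,0],[0,0,-0.003]],[[0.005,-0.12,0],[0,0,-0.004]],[[0.007,-0.14,0],[0,0,-0.005]],[[0.009,-0.155,0],[0,0,-0.0055]],[[0.01,-0.162,0],[0,0,-0.0057]],[[0.01,-0.162,0],[0,0,-0.0057]]]'
cat > dish2.py <<'E'
from m import *
import sys; from scipy.optimize import least_squares
x,y,zd=map(float,sys.argv[1:4])
for n in("top","scene"):
    im,P=cloud(n);z=P[...,2];c=im.astype(int)
    red=(c[...,0]-c[...,2]>25)&(c[...,0]-c[...,1]>25)&(c[...,1]<70)
    m=(abs(P[...,0]-x)<.075)&(abs(P[...,1]-y)<.075)&(abs(z-zd)<.008);Q=P[m]
    R=P[m&red]; A=np.c_[R[:,0]-x,R[:,1]-y,np.ones(len(R))]
    print(n,len(Q),"redmean",R.mean(0).round(4),"slopes",np.linalg.lstsq(A,R[:,2],rcond=None)[0].round(4),rect(Q)[:3],"red",rect(R)[:3])
    h=cv2.convexHull((Q[:,:2]*1000).astype(np.float32))[:,0]
    f=least_squares(lambda p:np.hypot(*(h-p).T)-55,h.mean(0),loss="soft_l1");print(" circle",f.x.round(1),"cost",round(f.cost,2))
    cv2.imwrite(f"pics/{n}{int(observe()['time_s']*100)}.png",im[:,:,::-1])
E
python3 dish2.py .632 -.219 .128
python3 g.py 0.520 -0.2185 0.140 3.4
```

```text
time_s: 15.45
position: [0.5197, -0.2182, 0.1411]
tool_rot: [[-0.998, -0.059, -0.0], [-0.059, 0.998, 0.0], [0.0, 0.0, -1.0]]
ft_force: [-0.2, 0.1, -3.4]
grip_width: 0.021
gripper_force: 118.3
top 999 redmean [ 0.6346 -0.2002  0.1286] slopes [-0.007   0.0157  0.1284] (array([ 636. , -196.6]), array([ 83.3, 110.1]), 59.1) red (array([ 635.9, -198.6]), array([74.9, 97.9]), 58.9)
 circle [ 629.7 -207.7] cost 5.53
scene 888 redmean [ 0.6342 -0.206   0.1286] slopes [-0.0011  0.0136  0.1284] (array([ 631.5, -205.6]), array([110.8, 108.6]), 20.8) red (array([ 630.8, -207.1]), array([94.7, 92.5]), 32.4)
 circle [ 631.2 -205.6] cost 7.01
d [-0.0003 -0.0019  0.0024] turn [ 0.0001 -0.      0.0003] t 15.55
```

```bash
python3 g.py 0.5252 -0.2279 0.080 3.4
python3 -m handwheel '[[[0,-0.001,0],[0,0,0]],[[-0.001,-0.003,0],[0,0,0]],[[-0.003,-0.006,0],[0,0,0]],[[-0.005,-0.01,0],[0,0,0]],[[-0.007,-0.014,0],[0,0,0]],[[-0.009,-0.017,0],[0,0,0]],[[-0.01,-0.019,0],[0,0,0]],[[-0.01,-0.02,0],[0,0,0]]]'
python3 g.py 0.5252 -0.2279 0.080 3.4
python3 -m handwheel '[[[0,0,0.002],[0,0,0]],[[0,0,0.008],[0,0,0]],[[0,0,0.018],[0,0,0]],[[0,0,0.034],[0,0,0]],[[0,0,0.052],[0,0,0]],[[0,0,0.07],[0,0,0]],[[0,0,0.088],[0,0,0]],[[0,0,0.102],[0,0,0]],[[0,0,0.112],[0,0,0]],[[0,0,0.12],[0,0,0]]]'
python3 dish2.py .636 -.216 .067
python3 g.py 0.5252 -0.2279 0.0615 3.4
```

```text
d [-0.0095 -0.0214  0.1224] turn [ 0.0001 -0.      0.0003] t 15.55
time_s: 16.35
position: [0.5255, -0.2277, 0.1411]
tool_rot: [[-0.998, -0.06, -0.0], [-0.06, 0.998, 0.0], [0.0, 0.0, -1.0]]
ft_force: [0.3, -0.4, -3.5]
grip_width: 0.0213
gripper_force: 118.3
d [ 0.0005 -0.0004  0.1223] turn [ 0.     -0.      0.0002] t 16.35
time_s: 17.35
position: [0.5254, -0.2276, 0.0807]
tool_rot: [[-0.998, -0.06, -0.0], [-0.06, 0.998, 0.0], [0.0, 0.0, -1.0]]
ft_force: [0.4, 0.2, -3.8]
grip_width: 0.0209
gripper_force: 118.3
top 895 redmean [ 0.6405 -0.2097  0.068 ] slopes [-0.0043  0.0188  0.0679] (array([ 642.1, -206.3]), array([ 84.1, 109.7]), 58.3) red (array([ 641.9, -208.3]), array([74.9, 97. ]), 56.4)
 circle [ 635. -217.] cost 3.08
scene 874 redmean [ 0.6396 -0.216   0.0677] slopes [-0.0052  0.02    0.0677] (array([ 635.5, -215.2]), array([110.3, 109.7]), 62.3) red (array([ 637.5, -216.7]), array([93.7, 91.5]), 12.3)
 circle [ 635.7 -215.5] cost 7.66
d [ 0.0002 -0.0008  0.0384] turn [ 0.0001 -0.0002  0.0002] t 17.45
```

Centred within about 2 mm, with 12 mm to go. I'll lower slowly.

```bash
python3 -m handwheel '[[[0,0,0.004],[0,0,0]],[[0,0,0.008],[0,0,0]],[[0,0,0.011],[0,0,0]],[[0,0,0.013],[0,0,0]],[[0,0,0.015],[0,0,0]],[[0,0,0.017],[0,0,0]],[[0,0,0.019],[0,0,0]],[[0,0,0.02],[0,0,0]],[[0,0,0.021],[0,0,0]],[[0,0,0.022],[0,0,0]]]'
python3 -m handwheel '[[[0,0,0.0015],[0,0,0]],[[0,0,0.003],[0,0,0]],[[0,0,0.0045],[0,0,0]],[[0,0,0.006],[0,0,0]],[[0,0,0.0075],[0,0,0]],[[0,0,0.009],[0,0,0]],[[0,0,0.011],[0,0,0]],[[0,0,0.013],[0,0,0]],[[0,0,0.015],[0,0,0]],[[0,0,0.0165],[0,0,0]]]'
python3 dish2.py .636 -.216 .056
python3 g.py 0.5252 -0.2279 0.0615 3.4
```

```text
time_s: 18.45
position: [0.5255, -0.2276, 0.0702]
tool_rot: [[-0.998, -0.06, 0.0], [-0.06, 0.998, -0.0], [-0.0, -0.0, -1.0]]
ft_force: [-0.4, 0.4, -4.2]
grip_width: 0.0211
gripper_force: 118.3
time_s: 19.45
position: [0.5254, -0.2276, 0.0618]
tool_rot: [[-0.998, -0.06, -0.0], [-0.06, 0.998, 0.0], [0.0, 0.0, -1.0]]
ft_force: [-0.1, -0.2, -2.7]
grip_width: 0.0212
gripper_force: 118.4
top 863 redmean [ 0.6407 -0.2093  0.0557] slopes [ 0.0017 -0.0023  0.0557] (array([ 640.7, -201.9]), array([108. , 110.1]), 70.0) red (array([ 642.2, -208.1]), array([74.2, 97.6]), 54.9)
 circle [ 636.  -216.2] cost 41.83
scene 868 redmean [ 0.6394 -0.2162  0.0556] slopes [0.0103 0.0008 0.0555] (array([ 636.7, -216.1]), array([111.3, 109.2]), 7.9) red (array([ 637.7, -217.1]), array([91.7, 91.7]), 0.0)
 circle [ 636.6 -215.7] cost 15.21
d [ 0.0004 -0.0006  0.0006] turn [ 0.     -0.      0.0002] t 19.55
```

```bash
python3 -m handwheel '[[[0.004,0,0],[0,0,0]],[[0.012,0,0],[0,0,0]],[[0.025,0,0],[0,0,0]],[[0.04,0,0],[0,0,0]],[[0.06,0,0],[0,0,0]],[[0.08,0,0],[0,0,0]],[[0.1,0,0],[0,0,0]],[[0.12,0,0],[0,0,0]],[[0.14,0,0],[0,0,0]],[[0.15,0,0],[0,0,0]]]'
python3 -m handwheel '[[[0.01,0,0],[0,0,0]],[[0.03,0,0],[0,0,0]],[[0.06,0,0],[0,0,0]],[[0.09,0,0],[0,0,0]],[[0.12,0,0],[0,0,0]],[[0.15,0,0],[0,0,0]],[[0.18,0,0],[0,0,0]],[[0.205,0,0],[0,0,0]],[[0.22,0,0],[0,0,0]],[[0.22,0,0],[0,0,0]]]'
python3 dish2.py .636 -.216 .056
python3 g.py 0.342 -0.238 0.135 3.6
```

```text
time_s: 20.55
position: [0.4495, -0.2321, 0.062]
tool_rot: [[-0.998, -0.059, -0.0], [-0.059, 0.998, 0.0], [0.0, 0.0, -1.0]]
ft_force: [-0.5, -0.2, -2.0]
grip_width: 0.0211
gripper_force: 118.4
time_s: 21.55
position: [0.3401, -0.2387, 0.062]
tool_rot: [[-0.998, -0.059, -0.0], [-0.059, 0.998, 0.0], [0.0, 0.0, -1.0]]
ft_force: [-0.4, 0.1, -1.4]
grip_width: 0.0207
gripper_force: 118.4
top 1126 redmean [ 0.6357 -0.2167  0.0555] slopes [-0.006  -0.002   0.0555] (array([ 634.7, -216.3]), array([107. , 108.8]), 85.9) red (array([ 636.2, -217.1]), array([95. , 96.7]), 61.6)
 circle [ 635.2 -216.4] cost 9.36
scene 870 redmean [ 0.6391 -0.2159  0.0556] slopes [ 0.007  -0.003   0.0556] (array([ 637.2, -215.9]), array([111.7, 110.8]), 65.2) red (array([ 637.8, -215.4]), array([94.4, 92. ]), 13.5)
 circle [ 637.1 -215.6] cost 22.24
d [-0.0021  0.0016 -0.1459] turn [-0.0001  0.0001 -0.001 ] t 21.65
```

```bash
python3 -m handwheel '[[[0,0,-0.02],[0,0,0]],[[0,0,-0.05],[0,0,0]],[[0,0,-0.08],[0,0,0]],[[0,0,-0.1],[0,0,0]],[[0,0,-0.1],[0,0,0]],[[0,0,-0.1],[0,0,0]]]'
python3 g.py 0.4343 -0.0127 0.112 3.5
```

```text
time_s: 22.25
position: [0.341, -0.2386, 0.1117]
tool_rot: [[-0.998, -0.06, 0.0], [-0.06, 0.998, -0.0], [-0.0, -0.0, -1.0]]
ft_force: [0.3, -0.3, -3.1]
grip_width: 0.0209
gripper_force: 118.5
d [-0.2136  0.4396 -0.0007] turn [-0.      0.     -0.0002] t 22.25
```

```bash
python3 -m handwheel '[[[0,0.03,0],[0,0,0]],[[0,0.08,0],[0,0,0]],[[-0.02,0.15,0],[0,0,0]],[[-0.05,0.22,0],[0,0,0]],[[-0.09,0.29,0],[0,0,0]],[[-0.13,0.35,0],[0,0,0]],[[-0.17,0.4,0],[0,0,0]],[[-0.2,0.43,0],[0,0,0]],[[-0.2136,0.4396,0],[0,0,0]],[[-0.2136,0.4396,0],[0,0,0]]]'
python3 g.py 0.4343 -0.0127 0.044 3.5
python3 -m handwheel '[[[0,0,0.01],[0,0,0]],[[0,0,0.03],[0,0,0]],[[0,0,0.06],[0,0,0]],[[0,0,0.09],[0,0,0]],[[0,0,0.115],[0,0,0]],[[0,0,0.13],[0,0,0]],[[0,0,0.136],[0,0,0]],[[0,0,0.136],[0,0,0]]]'
python3 g.py 0.4343 -0.0127 0.0365 3.5
```

```text
time_s: 23.25
position: [0.434, -0.0121, 0.1114]
tool_rot: [[-0.998, -0.062, -0.001], [-0.062, 0.998, 0.0], [0.001, 0.0, -1.0]]
ft_force: [0.7, -0.6, -1.9]
grip_width: 0.021
gripper_force: 118.5
d [-0.0007 -0.0013  0.1348] turn [ 0.0001 -0.0003  0.0002] t 23.25
time_s: 24.05
position: [0.434, -0.0131, 0.0437]
tool_rot: [[-0.998, -0.059, -0.001], [-0.059, 0.998, 0.0], [0.001, 0.0, -1.0]]
ft_force: [0.4, -0.9, -1.4]
grip_width: 0.0209
gripper_force: 118.5
d [-0.0007  0.0008  0.0144] turn [ 0.0001 -0.0002 -0.0006] t 24.05
```

```bash
python3 -m handwheel '[[[0,0,0.003],[0,0,0]],[[0,0,0.006],[0,0,0]],[[0,0,0.009],[0,0,0]],[[0,0,0.011],[0,0,0]],[[0,0,0.012],[0,0,0]],[[0,0,0.013],[0,0,0]],[[0,0,0.014],[0,0,0]],[[0,0,0.014],[0,0,0]]]'
python3 -m handwheel '[[[0,0,0],[0,0,0]],[[0,0,0],[0,0,0]],[[0,0,0],[0,0,0]],[[0,0,0],[0,0,0]],[[0,0,0],[0,0,0]],[[0,0,0],[0,0,0]],[[0,0,0],[0,0,0]],[[0,0,0],[0,0,0]],[[0,0,0],[0,0,0]],[[0,0,0],[0,0,0]]]' 1 20
python3 -m handwheel '[[[0,0,-0.01],[0,0,0]],[[0,0,-0.03],[0,0,0]],[[0,0,-0.08],[0,0,0]],[[0,0,-0.15],[0,0,0]],[[0,0,-0.22],[0,0,0]],[[0,0,-0.28],[0,0,0]],[[0,0,-0.3],[0,0,0]],[[0.05,0,-0.3],[0,0,0]],[[0.1,0,-0.3],[0,0,0]],[[0.1,0,-0.3],[0,0,0]]]'
python3 dish2.py .636 -.216 .056
python3 - <<'E'
from m import *
im,P=cloud("top");cv2.imwrite("pics/end.png",im[:,:,::-1]);c=im.astype(int);r,b=c[...,0],c[...,2];z=P[...,2]
v,u=np.mgrid[:400,:640];M=(u>285)&(u<345)&(v>200)&(v<298)
for n,m in(("blade",M&(abs(r-b)<20)&(z<.02)&(r>70)),("handle",M&(z>.06)&(z<.09))):
    Q=P[m];print(n,len(Q),rect(Q),np.median(Q[:,2]))
E
```

```text
time_s: 24.85
position: [0.4342, -0.0129, 0.0369]
tool_rot: [[-0.998, -0.06, -0.0], [-0.06, 0.998, 0.0], [0.0, 0.0, -1.0]]
ft_force: [-0.1, -0.3, -2.2]
grip_width: 0.0207
gripper_force: 118.5
time_s: 25.85
position: [0.4342, -0.0129, 0.0369]
tool_rot: [[-0.998, -0.06, -0.0], [-0.06, 0.998, 0.0], [0.0, 0.0, -1.0]]
ft_force: [0.4, -0.7, 0.1]
grip_width: 0.0855
gripper_force: 0.0
time_s: 26.85
position: [0.3818, -0.0154, 0.1867]
tool_rot: [[-0.998, -0.059, -0.002], [-0.059, 0.998, 0.0], [0.002, 0.001, -1.0]]
ft_force: [0.3, -0.3, -0.1]
grip_width: 0.0853
gripper_force: 0.0
top 1123 redmean [ 0.6358 -0.2166  0.0555] slopes [-0.0043 -0.0007  0.0555] (array([ 635.7, -216.3]), array([107.1, 109.4]), 43.2) red (array([ 636.7, -217.1]), array([95.7, 96.2]), 74.4)
 circle [ 635.5 -216.1] cost 6.54
scene 861 redmean [ 0.6396 -0.2162  0.0556] slopes [ 0.0054 -0.0048  0.0556] (array([ 637. , -215.7]), array([111.5, 109.8]), 0.3) red (array([ 638.4, -216.5]), array([90.9, 89.1]), 12.4)
 circle [ 636.8 -215.7] cost 14.23
blade 743 (array([514. ,  -7.5]), array([140.5,  50.7]), 3.5, [[442.0, 14.0], [445.0, -37.0], [586.0, -29.0], [583.0, 22.0]]) 0.005580744632410653
handle 8 (array([450. , -18.4]), array([12.1,  3.5]), 62.3, [[446.0, -23.0], [449.0, -25.0], [454.0, -14.0], [451.0, -12.0]]) 0.0770260779190528
```

View pics/end.png

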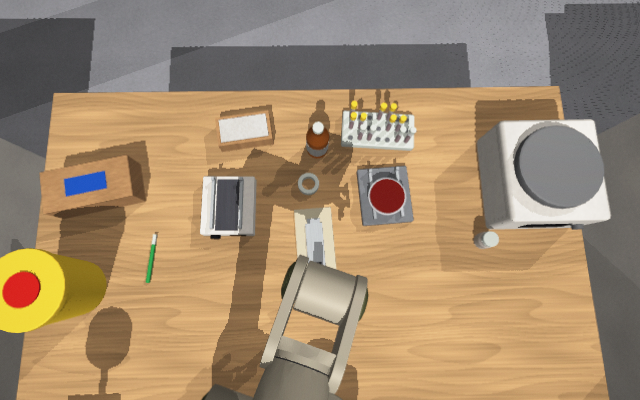

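The final picture shows the dish centred on the stand at (387,195), the lifter flat on the mat at (315,240), and the bystanders where they were. I'm handing in.

```bash
python3 -c "from rig import *;print(close_job())"
```

```text
the job is handed in; nothing more can be done
None
```

I've handed the job in at about 27 s: the dish rests level on the stand's rails, about 2 mm from the window's centre, the lifter lies flat on its mat, and nothing else was disturbed. These are from my own camera measurements, as the hand-in gave no verdict.

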